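Blow the glass dust off a phone with a two-stage blow gun

ROBOT

A 6-joint arm with a two-finger parallel gripper is mounted at the origin on the work surface. World frame = base frame: x ahead of the robot, y to its left, z up, the work surface at z = 0. Lengths are in mm, angles in rad, forces in N, time in s.
With the tool pointing down it reaches from about 275 to 1000 mm from the base axis. Payload 8.4 kg.
Tool frame: the origin (TCP) lies at the very end of the fingers, on their centre line; the grasp point (between the pads) lies 19 mm behind it (r.tcp_to_grasp is the distance from the TCP to the grasp point, in mm); z points along the fingers, y is the line along which they close (so a half turn about z gives the same grasp; the last joint's range is limited). The gripper opens to 85 mm and grips with 20 to 120 N. Pads are 22 mm wide; open, the fingers measure 114 mm over their backs; the gripper's body (76 mm by 85 mm) begins 54 mm behind the grasp point. The pads swing forward as they close: fully open they stand 13 mm farther back than shut.
Start: joints at [1.297, 0.353, 1.633, -0, 1.155, -0.002], TCP at [167.79, 602.059, 231.281] pointing down, gripper open.
Joint ranges: [-2.63, 2.63], [-0.92, 2.1], [0.06, 2.66], [-1.3, 4.44], [0, 2.69], [-3.02, 3.02]. Speed limits (rad/s): [2.22, 2.22, 2.79, 3.14, 3.14, 3.14].

INTERFACE

Orientations are given as [roll, pitch, yaw] about the fixed x, y, z axes, in that order (R = Rz(yaw) Ry(pitch) Rx(roll)).
In Python, from rig import r gives the robot as it stands. The module is installed in compiled form; this text tells all that it offers.
- The arm moves only by the tool play_rows, never from a script. Its argument "rows" is a list of rows, each an object with "dp": the shift along the tool's x, y, z in units of 40 mm (1.0 is 40 mm), a list of three; "turn": the turn, a rotation vector about the tool's x, y, z in units of 6 degrees (1.0 is 6 degrees), a list of three; "fingers": the closure, from 0 (fully open) to 1 (shut). In form: [{"dp": [tx, ty, tz], "turn": [wx, wy, wz], "fingers": fingers}, ...]. A call has 1 to 5 rows; each row shifts and turns the commanded pose from where the row before left it, along the tool's axes as they then stand; what a row does not reach is not made up. A row lasts 1/12 s, in which the tool goes at most 41.7 mm and 7.16 degrees, less where a joint would pass 70% of its speed; a pose out of reach is approached as far as the arm can. A call is refused whole if a number of a shift passes 1 or a number of a turn 1, either way. A call with a gripper value outside its range is refused whole. The fingers move at their own pace and stop on an object; "force" is the grip in N (left out, the last holds). Time passes only in rows, so rows that do not move let the fingers close. It gives the time, the measured TCP pose, the force, the opening and the grip force at its end, in the units of the state.
- r.sense(): the state, without advancing time (a new reading comes with each control period).
- r.grab_frame(name): name is "side" or "top" or "wrist"; returns a dict with "pixels" (384x512x3 uint8, red, green, blue), "fx", "fy", "cx", "cy" (pixels), "pose" (4x4, takes a point from camera to world coordinates). Camera axes: x right, y down, z forward; pixel columns grow to the right and rows downward; lengths in mm; the calibration is good to about 2 mm. A picture is of the moment at which its call begins. There is no depth.
- r.sign_off(): hands the job in; it is judged then, once.
The state is a dict: "clock": time; "qpos": joint angles; "qvel": joint speeds; "joint_efforts": joint torques, N m; "eef_pos": TCP position; "tcp_rot": TCP orientation; "contact_force": force on the tool from outside, world axes, zero at the start; "wrist_torque": the same for the moment, N m; "opening": opening from 0.0 (shut) to 1.0 (fully open); "grasp_force": force on a finger pad.
Only numpy, scipy, OpenCV 4.12 (cv2) and the standard library are available. Lean on these libraries where they do the work, as an engineer would, in place of code of your own. Each camera call takes 0.05 s, during which the arm holds its last target. There are 200 camera calls.

TASK

Push the carrier with the cracked phone along its track until it is fully home against the stop, under the nozzle of the clamped blow gun. Then squeeze the gun's lever only as far as its pressure point and hold it there for about a second for a gentle puff, then squeeze on through the pressure point to the end of the second stage and hold it for about two seconds for the full blast. Let the lever spring right back and leave the carrier home; the full blast must never come on before the phone is home, and the other things on the bench stay where they are.

Things in the scene. Friction and masses are not known exactly. Their poses are not given: they have to be found in the camera images.
- station: Aluminium track plate fixed to the bench. Origin: on the bench right under the blow gun's nozzle tip; x runs along the track towards the stop and the gun. Plate 8 mm thick, x -260 to +80 mm, y +-60 mm, low rails (top at 18 mm) along both edges, stop bar 20 mm high at x +80 to +90 mm.
- carrier (a joint): Slide plate on the track with a black phone (152 x 74 x 8 mm, cracked glass back up, 27 mm above the bench) clamped on it. Value in m along the station's x: 0.12 = fully home against the stop, phone's middle under the nozzle; it starts at 0 to 0.05. Takes about 1.5 to 3 N to push, stays where it is left.
- tab_top (a point): Middle of the top edge of the carrier's upright aluminium push tab, 63 mm above the bench; axes as the station's. Tab: 10 mm thick along the track, 50 mm wide across it, 45 mm tall above the slide plate (plate top 18 mm), at the end away from the gun, 100 mm behind the phone's middle, 13 mm of plate behind it. Carrier home: tab at station x = -100 mm.
- gun_stand: Blow gun clamped level in a fixed stand. Origin as the station's; x runs from the nozzle tip back along the gun, within 0.25 rad of the station's x. Nozzle tip 54 mm up; grey body 28 mm thick, x 68 to 223 mm, axis 120 mm up; post at x 145 mm; base 120 x 120 mm centred at x 160 mm; air pipe down to the bench at x 228 mm.
- lever_pad (a point): Middle of the upper face of the black thumb pad (44 mm along the lever, 36 mm wide) on the free end of the gun's lever; moves with it. Lever hinge: gun_stand x 88 mm, 146 mm up; pad 105 mm from it. At rest the lever rises 0.30 rad to the tail, this point at x 187 mm, 181 mm up. Press straight down: 15 mm to the pressure point, 15 mm more to the end of stage two, then about level.
- stage_one (a joint): Turn of the lever in its first stage, rad: 0 = released, 0.15 = at the pressure point (pad 15 mm down). Springs back when let go. Takes about 1.5 N on the pad to start and 4 N to reach the pressure point.
- stage_two (a joint): Further turn of the lever beyond the pressure point, rad: 0 = not begun, 0.14 = fully squeezed (pad about 15 mm further down). The pressure point holds until about 9 N on the pad; fully squeezed takes about 14 N. Springs back.
- spare_phone: Bystander: another phone lying on the bench, 148 x 72 x 8 mm. Origin: centre of its underside.
- driver: Bystander: a screwdriver, 150 mm long, lying. Origin: centre of its underside.
- tweezers: Bystander: steel tweezers, 115 mm long, 10 mm high, lying. Origin: centre of the underside.
- cleaner: Bystander: white bottle with black cap, diameter 48 mm, 120 mm high, standing. Origin: centre of the underside.
- suction_cup: Bystander: black rubber suction cup, diameter 56 mm, 40 mm high. Origin: centre of the underside.
- tape_roll: Bystander: roll of tape lying flat, diameter 84 mm, 18 mm high. Origin: centre of the underside.
- screw_dish: Bystander: small steel dish, diameter 70 mm, 25 mm high. Origin: centre of the underside.
Not all that is in view belongs to the job. Leave any orange or red look-alike of the gun_stand alone.

How it is judged (in metres and radians):
On the way, in this order (a step that is already met when the one before it is completed fails the run):
1. the carrier is home against the stop (value of joint carrier above 0.112 m), for 0.2 s.
2. the lever is held at its pressure point, second stage not entered (value of joint carrier above 0.112 m and value of joint stage_one above 0.1 rad and value of joint stage_two below 0.03 rad), for 0.6 s.
3. the lever is held in its second stage (value of joint carrier above 0.112 m and value of joint stage_two above 0.1 rad), for 1.2 s.
At the end, for the whole second after the job is handed in: The carrier is home (within 8 mm of the stop) and the lever is fully released (first stage below 0.03 rad, second below 0.02 rad), after 0.6 s held at the pressure point (first stage above 0.10 rad, second below 0.03 rad) and then 1.2 s held in the second stage (above 0.10 rad) (value of joint carrier above 0.112 m and value of joint stage_one below 0.03 rad and value of joint stage_two below 0.02 rad); the robot touches nothing.
It fails at once if the second stage comes on while the phone is not home (value of joint stage_two above 0.05 rad and not (value of joint carrier above 0.112 m)).
It fails at once if a bystander is moved by more than 30 mm (distance of any of spare_phone, driver, tweezers, cleaner, suction_cup, tape_roll, screw_dish from where it was at the start of the episode above 0.03 m).
It also fails if it takes over 51 s, if anything falls off the work surface, if the arm or the gripper's body presses on something with over 40 N, if the wrist force passes 120 N, or if a joint passes its speed limit or range.

## Working session

There is one attempt and no reset: what is moved stays moved. The work goes in short steps, Python scripts to look and compute and a tool call to move; the robot and the scene stay as the last step left them, time stands still between calls to the robot, and variables do not carry over. Pictures are saved under pics/ and viewed, at most 10 in all, crops included, and the job is handed in when it is done.

Besides the shell and the picture viewer there is one more tool, called as name(argument=value, ...) on one line, values as JSON. play_rows: Moves the arm, as the interface text tells. Its arguments: {"type":"object","properties":{"rows":{"type":"array"},"force":{"type":"number"}},"required":["rows"]}

```bash
mkdir -p pics; python3 - <<'E'
from rig import r
import cv2,pickle
s=r.sense();print(s)
for n in("top","side"):
    f=r.grab_frame(n);pickle.dump(f,open(f"pics/{n}.pkl","wb"));print(n,f["fx"],f["cx"],f["cy"],f["pose"].round(3).tolist())
    cv2.imwrite(f"pics/{n}0.png",cv2.resize(f["pixels"][:,:,::-1],(800,600),interpolation=cv2.INTER_CUBIC))
E
```

```text
{'clock': 0.0, 'qpos': array([ 1.29654772e+00,  3.53642042e-01,  1.63418015e+00,  1.89605345e-05,
        1.15519515e+00, -2.40352077e-03]), 'qvel': array([ 0.0021876 , -0.00024359,  0.00026865,  0.00033149,  0.00070773,
       -0.00045654]), 'joint_efforts': array([-1.31557113e-03, -6.05234027e+01, -3.42072523e+01, -1.13601459e-04,
        9.26613109e-03, -4.49899062e-05]), 'eef_pos': array([167.67881685, 601.56637448, 230.54580787]), 'tcp_rot': array([-3.14016801e+00, -2.07597991e-05,  2.86973989e+00]), 'contact_force': array([ 0.0507127 , -0.09680877, -0.35412821]), 'wrist_torque': array([ 0.02351601, -0.02062167, -0.05393122]), 'grasp_force': 0.0, 'opening': 0.9982929173143797}
top 353.6091191456147 251.90326095509428 185.8577111627564 [[0.005, -0.997, 0.081, 406.825], [-1.0, -0.008, -0.025, 78.739], [0.026, -0.081, -0.996, 1117.368], [0.0, 0.0, 0.0, 1.0]]
side 357.47001754521386 260.4540025220741 188.20173657943354 [[0.786, -0.464, 0.409, 113.208], [-0.618, -0.569, 0.542, -465.11], [-0.019, -0.679, -0.734, 848.169], [0.0, 0.0, 0.0, 1.0]]
```

View pics/top0.png

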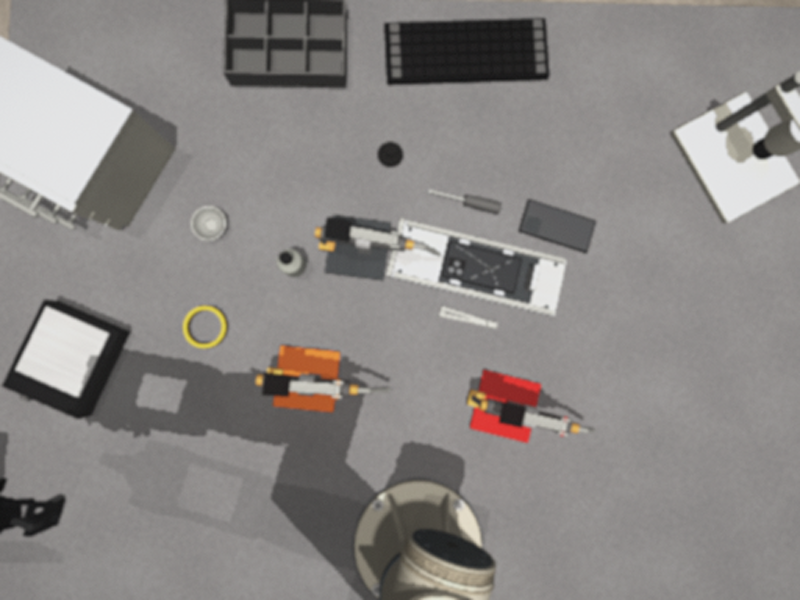

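View pics/side0.png

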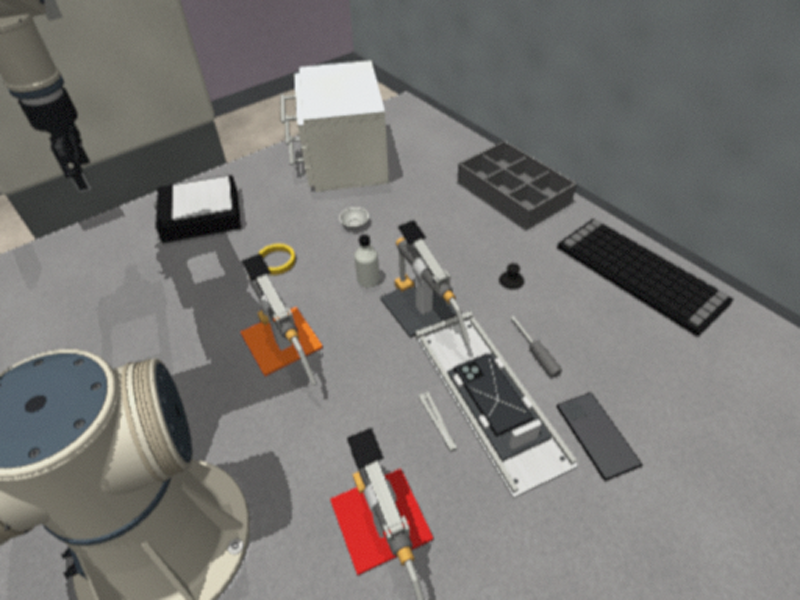

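The top view shows the white track at about (390–565, 220–315). The real gun has a grey base, with its black pad at about (340,228). The tab is near (527,285). The orange and red stands are decoys.

```bash
cat > h.py <<'E'
import numpy as np,pickle,cv2
def ray(f,u,v):
    P=f["pose"];d=P[:3,:3]@np.array([(u-f["cx"])/f["fx"],(v-f["cy"])/f["fy"],1.]);return P[:3,3],d/np.linalg.norm(d)
def onz(f,u,v,z):
    o,d=ray(f,u,v);return o+d*(z-o[2])/d[2]
def proj(f,p):
    P=f["pose"];c=P[:3,:3].T@(np.asarray(p)-P[:3,3]);return c[0]/c[2]*f["fx"]+f["cx"],c[1]/c[2]*f["fy"]+f["cy"]
def tri(f,a,g,b):
    o,d=ray(f,*a);q,e=ray(g,*b);A=np.c_[d,-e];t=np.linalg.lstsq(A,q-o,rcond=None)[0]
    x,y=o+d*t[0],q+e*t[1];return (x+y)/2,np.linalg.norm(x-y)
E
python3 - <<'E'
from h import *
t=pickle.load(open("pics/top.pkl","rb"));s=pickle.load(open("pics/side.pkl","rb"))
a=t["pixels"][125:215,190:375][:,:,::-1];b=s["pixels"][130:325,235:385][:,:,::-1]
cv2.imwrite("pics/ta.png",cv2.resize(a,None,fx=4.3,fy=4.3,interpolation=cv2.INTER_NEAREST))
cv2.imwrite("pics/sb.png",cv2.resize(b,None,fx=3,fy=3,interpolation=cv2.INTER_NEAREST))
m=np.zeros(t["pixels"].shape[:2],np.uint8);m[135:205,246:366]=(t["pixels"].min(2)[135:205,246:366]>165)
c,_=cv2.findContours(m,cv2.RETR_EXTERNAL,cv2.CHAIN_APPROX_NONE)
c=np.vstack([k for k in c if cv2.contourArea(k)>20])
w=np.array([onz(t,*p[0],14)[:2] for p in c],np.float32);print(cv2.minAreaRect(w),cv2.boxPoints(cv2.minAreaRect(w)))
for n,f,(x0,x1,y0,y1) in(("t",t,(205,232,136,156)),("s",s,(250,275,138,160))):
    k=np.zeros(f["pixels"].shape[:2],np.uint8);k[y0:y1,x0:x1]=f["pixels"].max(2)[y0:y1,x0:x1]<45
    nn,l,st,ce=cv2.connectedComponentsWithStats(k);print(n,st[1:],ce[1:])
E
```

```text
((522.3876953125, -100.24214172363281), (371.88287353515625, 176.48609924316406), 76.72640228271484) [[ 393.8097  -260.95538]
 [ 565.58093 -301.4768 ]
 [ 650.9657    60.4711 ]
 [ 479.19446  100.99252]]
t [[209 140  16  14 167]] [[216.08383234 146.16167665]]
s [[256 142  15  14 115]] [[262.80869565 148.23478261]]
```

View pics/ta.png

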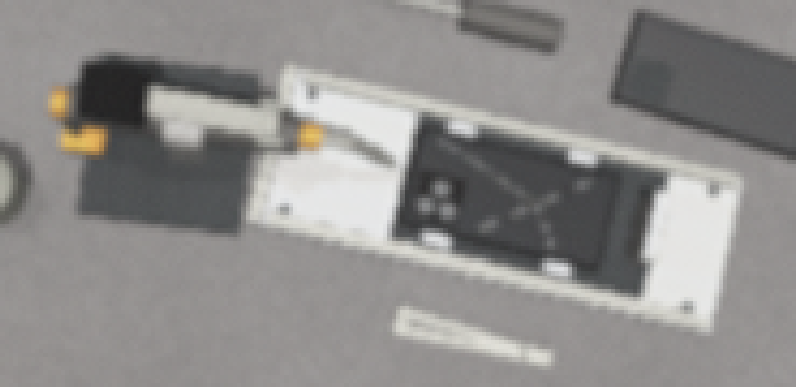

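View pics/sb.png

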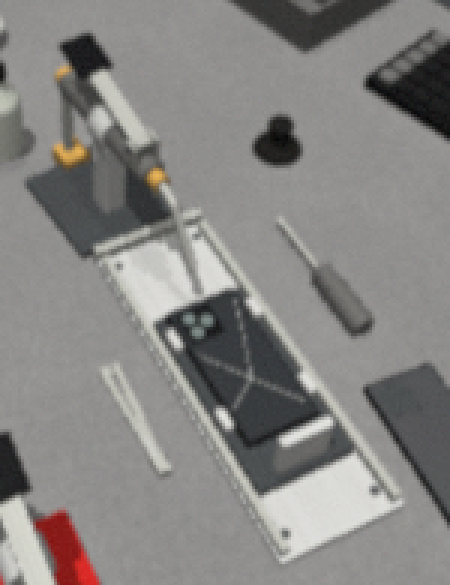

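The crops show the track corners, the tab's bright top edge (side crop about (305,431)), and the pad blob in both views. Next I'll turn these into world points.

```bash
python3 - <<'E'
from h import *
t=pickle.load(open("pics/top.pkl","rb"));s=pickle.load(open("pics/side.pkl","rb"))
T=lambda x,y:(190+x/4.3-.5,125+y/4.3-.5)
S=lambda x,y:(235+x/3-.5,130+y/3-.5)
C=[onz(t,*T(*p),z)[:2] for p,z in(((283,65),20),((247,222),20),((712,330),18),((742,180),18))]
print(np.round(C,1),[np.linalg.norm(C[i]-C[(i+1)%4]).round(1) for i in range(4)])
ax=(C[0]+C[1]-C[2]-C[3])/2;ax/=np.linalg.norm(ax);n=np.array([-ax[1],ax[0]])
cen=sum(C)/4; org=cen+ax*85; print("station org",org,"yaw",np.arctan2(ax[1],ax[0]))
CS=[onz(s,*S(*p),z)[:2] for p,z in(((200,212),20),((97,247),20),((283,560),18),((402,500),18))]
print("side corners",np.round(CS,1),"org",sum(CS)/4+ax*85)
tb=onz(s,*S(305,432),63);print("tab side",tb,"x,y in station",(tb[:2]-org)@ax,(tb[:2]-org)@n)
print(np.round([(onz(t,*T(*p),63)[:2]-org)@np.c_[ax,n] for p in((640,262),(652,222),(662,185))],1))
p=tri(t,(216.1,146.2),s,(262.8,148.2));print("pad",p,onz(t,216.1,146.2,181),onz(s,262.8,148.2,181))
# gun tip & orange ring
p2=onz(t,216.1,146.2,181);d=p2[:2]-org;print("pad rel",np.linalg.norm(d),np.arctan2(d[1],d[0]))
print("nozzle tip",onz(t,*T(393,161),54),onz(s,*S(197,292),54), "ring",onz(t,*T(311,136),115))
E
```

```text
[[ 642.3   41.1]
 [ 526.5   66.7]
 [ 450.4 -272.6]
 [ 560.8 -296.9]] [np.float64(118.6), np.float64(347.7), np.float64(113.0), np.float64(347.6)]
station org [564.2555087  -32.65141199] yaw 1.3421032775482182
side corners [[ 640.3   29.3]
 [ 530.1   59.7]
 [ 446.2 -278.5]
 [ 558.3 -303.6]] org [563.00377865 -40.49278443]
tab side [ 518.7263823 -224.5518751   63.       ] x,y in station -197.22572157183725 0.8389529738556882
[[-186.6   26.7]
 [-188.8   -2.8]
 [-190.2  -30. ]]
pad (array([590.34873765, 151.89269746, 173.89173172]), np.float64(0.5159346738334335)) [588.74334006 151.47194585 181.        ] [585.556978   145.28471455 181.        ]
pad rel 185.74462250258367 1.4385753895502829
nozzle tip [567.01516408 -35.92190998  54.        ] [550.94106022 -60.60543504  54.        ] ring [574.12810908  25.43426329 115.        ]
```

Tab top is at station x ≈ -195, so the carrier is at about 0.025. The pad is at about (588,150,181), 186 mm from the origin against an expected 187. Tool yaw 2.913 makes tool y equal station x and tool x equal station y. I'll travel high to a point behind the tab.

play_rows(rows=[{"dp": [0,0,-0.8],"turn": [0,0,-0.41],"fingers": 1},{"dp": [-0.55,-0.8,0],"turn": [0,0,0],"fingers": 1},{"dp": [-0.55,-0.8,0],"turn": [0,0,0],"fingers": 1},{"dp": [-0.55,-0.8,0],"turn": [0,0,0],"fingers": 1},{"dp": [-0.55,-0.8,0],"turn": [0,0,0],"fingers": 1}])

```text
clock: 0.52
eef_pos: [224.5, 455.7, 262.9]
tcp_rot: [-3.141, 0.0, 2.914]
contact_force: [1.2, -0.2, -0.0]
opening: 0.301
grasp_force: 0.0
```

play_rows(rows=[{"dp": [-0.55,-0.8,0],"turn": [0,0,0],"fingers": 1},{"dp": [-0.55,-0.8,0],"turn": [0,0,0],"fingers": 1},{"dp": [-0.55,-0.8,0],"turn": [0,0,0],"fingers": 1},{"dp": [-0.55,-0.8,0],"turn": [0,0,0],"fingers": 1},{"dp": [-0.55,-0.8,0],"turn": [0,0,0],"fingers": 1}])

```text
clock: 0.93
eef_pos: [295.3, 274.8, 263.1]
tcp_rot: [-3.141, 0.0, 2.913]
contact_force: [1.4, -0.7, -0.5]
opening: -0.001
grasp_force: 0.0
```

play_rows(rows=[{"dp": [-0.55,-0.8,0],"turn": [0,0,0],"fingers": 1},{"dp": [-0.55,-0.8,0],"turn": [0,0,0],"fingers": 1},{"dp": [-0.55,-0.8,0],"turn": [0,0,0],"fingers": 1},{"dp": [-0.55,-0.8,0],"turn": [0,0,0],"fingers": 1},{"dp": [-0.55,-0.8,0],"turn": [0,0,0],"fingers": 1}])

```text
clock: 1.35
eef_pos: [366.1, 94.0, 263.3]
tcp_rot: [3.141, 0.0, 2.913]
contact_force: [-0.4, 0.3, 0.0]
opening: -0.002
grasp_force: 0.0
```

play_rows(rows=[{"dp": [-0.55,-0.8,0],"turn": [0,0,0],"fingers": 1},{"dp": [-0.55,-0.8,0],"turn": [0,0,0],"fingers": 1},{"dp": [-0.55,-0.8,0],"turn": [0,0,0],"fingers": 1},{"dp": [-0.55,-0.8,0],"turn": [0,0,0],"fingers": 1},{"dp": [-0.55,-0.8,0],"turn": [0,0,0],"fingers": 1}])

```text
clock: 1.77
eef_pos: [437.0, -87.0, 263.2]
tcp_rot: [3.141, 0.0, 2.912]
contact_force: [0.4, 0.0, -0.2]
opening: 0.003
grasp_force: 0.0
```

play_rows(rows=[{"dp": [-0.55,-0.8,0],"turn": [0,0,0],"fingers": 1},{"dp": [-0.55,-0.8,0],"turn": [0,0,0],"fingers": 1},{"dp": [-0.55,-0.8,0],"turn": [0,0,0],"fingers": 1},{"dp": [-0.55,-0.8,0],"turn": [0,0,0],"fingers": 1},{"dp": [-0.55,-0.8,0],"turn": [0,0,0],"fingers": 1}])

```text
clock: 2.18
eef_pos: [507.9, -267.7, 262.9]
tcp_rot: [3.141, -0.001, 2.912]
contact_force: [0.7, -0.4, 0.4]
opening: -0.003
grasp_force: 0.0
```

play_rows(rows=[{"dp": [0,0,0.9],"turn": [0,0,0],"fingers": 1},{"dp": [0,0,0.9],"turn": [0,0,0],"fingers": 1},{"dp": [0,0,0.9],"turn": [0,0,0],"fingers": 1},{"dp": [0,0,0.9],"turn": [0,0,0],"fingers": 1},{"dp": [0,0,0.7],"turn": [0,0,0],"fingers": 1}])

```text
clock: 2.6
eef_pos: [506.4, -265.2, 88.4]
tcp_rot: [3.141, -0.002, 2.912]
contact_force: [-0.1, 1.0, -0.2]
opening: -0.001
grasp_force: 0.0
```

```bash
python3 - <<'E'
from rig import r
import cv2
print(r.sense()["eef_pos"])
f=r.grab_frame("side");b=f["pixels"][130:325,235:435][:,:,::-1]
cv2.imwrite("pics/s1.png",cv2.resize(b,None,fx=3,fy=3,interpolation=cv2.INTER_CUBIC))
E
```

```text
[ 506.43970705 -265.1856916    88.38164641]
```

View pics/s1.png

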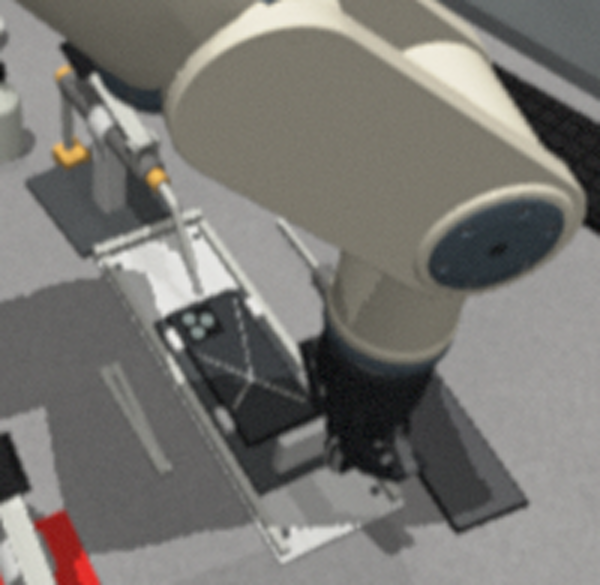

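The fingers are clear behind the tab. Now lower to z≈40 and start the push.

play_rows(rows=[{"dp": [-0.07,-0.3,0],"turn": [0,0,0],"fingers": 1},{"dp": [0,0,0.6],"turn": [0,0,0],"fingers": 1},{"dp": [0,0,0.6],"turn": [0,0,0],"fingers": 1},{"dp": [0,0,0],"turn": [0,0,0],"fingers": 1},{"dp": [0,0,0],"turn": [0,0,0],"fingers": 1}])

```text
clock: 3.07
eef_pos: [507.9, -278.5, 44.1]
tcp_rot: [3.142, -0.001, 2.913]
contact_force: [0.1, 0.0, 1.1]
opening: -0.0
grasp_force: 0.0
```

play_rows(rows=[{"dp": [0,0.2,0],"turn": [0,0,0],"fingers": 1},{"dp": [0,0.2,0],"turn": [0,0,0],"fingers": 1},{"dp": [0,0.2,0],"turn": [0,0,0],"fingers": 1},{"dp": [0,0.2,0],"turn": [0,0,0],"fingers": 1},{"dp": [0,0.2,0],"turn": [0,0,0],"fingers": 1}])

```text
clock: 3.48
eef_pos: [517.5, -238.2, 44.1]
tcp_rot: [-3.141, 0.001, 2.913]
contact_force: [0.6, 1.9, 0.1]
opening: 0.001
grasp_force: 0.0
```

play_rows(rows=[{"dp": [0,0.2,0],"turn": [0,0,0],"fingers": 1},{"dp": [0,0.2,0],"turn": [0,0,0],"fingers": 1},{"dp": [0,0.2,0],"turn": [0,0,0],"fingers": 1},{"dp": [0,0.2,0],"turn": [0,0,0],"fingers": 1},{"dp": [0,0.2,0],"turn": [0,0,0],"fingers": 1}])

```text
clock: 3.9
eef_pos: [526.3, -199.4, 43.3]
tcp_rot: [-3.141, 0.0, 2.913]
contact_force: [0.3, -1.9, 1.1]
opening: 0.002
grasp_force: 1.0
```

play_rows(rows=[{"dp": [0,0.2,0],"turn": [0,0,0],"fingers": 1},{"dp": [0,0.2,0],"turn": [0,0,0],"fingers": 1},{"dp": [0,0.2,0],"turn": [0,0,0],"fingers": 1},{"dp": [0,0.15,0],"turn": [0,0,0],"fingers": 1},{"dp": [0,0.1,0],"turn": [0,0,0],"fingers": 1}])

```text
clock: 4.32
eef_pos: [533.8, -166.1, 43.2]
tcp_rot: [3.142, -0.0, 2.913]
contact_force: [1.0, -2.1, 0.3]
opening: -0.001
grasp_force: 0.9
```

play_rows(rows=[{"dp": [0,0.08,0],"turn": [0,0,0],"fingers": 1},{"dp": [0,0.08,0],"turn": [0,0,0],"fingers": 1},{"dp": [0,0.08,0],"turn": [0,0,0],"fingers": 1}])

```text
clock: 4.57
eef_pos: [535.8, -157.5, 43.2]
tcp_rot: [-3.142, -0.0, 2.913]
contact_force: [0.2, -2.0, 0.3]
opening: 0.004
grasp_force: 0.8
```

play_rows(rows=[{"dp": [0,0.08,0],"turn": [0,0,0],"fingers": 1},{"dp": [0,0.08,0],"turn": [0,0,0],"fingers": 1},{"dp": [0,0.04,0],"turn": [0,0,0],"fingers": 1}])

```text
clock: 4.82
eef_pos: [537.3, -151.2, 43.3]
tcp_rot: [-3.139, 0.0, 2.914]
contact_force: [-4.2, -21.1, 0.0]
opening: 0.003
grasp_force: 10.8
```

play_rows(rows=[{"dp": [0,0.05,0],"turn": [0,0,0],"fingers": 1},{"dp": [0,0.04,0],"turn": [0,0,0],"fingers": 1}])

```text
clock: 4.98
eef_pos: [537.5, -150.8, 43.4]
tcp_rot: [-3.135, 0.0, 2.916]
contact_force: [-8.9, -43.6, 0.8]
opening: -0.003
grasp_force: 22.1
```

play_rows(rows=[{"dp": [0,0.04,0],"turn": [0,0,0],"fingers": 1},{"dp": [0,0.04,0],"turn": [0,0,0],"fingers": 1}])

```text
clock: 5.15
eef_pos: [537.6, -150.4, 43.5]
tcp_rot: [-3.131, 0.0, 2.917]
contact_force: [-14.6, -61.9, 0.6]
opening: -0.001
grasp_force: 31.7
```

Hard stop reached: force climbs with no motion, at TCP station x ≈ -118.5 as predicted. Back off and rise.

play_rows(rows=[{"dp": [0,-0.4,0],"turn": [0,0,0],"fingers": 1},{"dp": [0,-0.5,0],"turn": [0,0,0],"fingers": 1},{"dp": [0,0,-0.9],"turn": [0,0,0],"fingers": 1},{"dp": [0,0,-0.9],"turn": [0,0,0],"fingers": 1},{"dp": [0,0,-0.9],"turn": [0,0,0],"fingers": 1}])

```text
clock: 5.57
eef_pos: [529.8, -178.1, 151.7]
tcp_rot: [3.141, -0.003, 2.912]
contact_force: [0.4, 0.1, -0.6]
opening: 0.003
grasp_force: 0.0
```

play_rows(rows=[{"dp": [0,0,-0.9],"turn": [0,0,0],"fingers": 1},{"dp": [0,0,-0.9],"turn": [0,0,0],"fingers": 1},{"dp": [0,0,-0.9],"turn": [0,0,0],"fingers": 1},{"dp": [0,0,0],"turn": [0,0,0],"fingers": 1},{"dp": [0,0,0],"turn": [0,0,0],"fingers": 1}])

```text
clock: 5.98
eef_pos: [531.9, -178.4, 261.4]
tcp_rot: [-3.142, 0.004, 2.913]
contact_force: [0.6, -0.0, -0.5]
opening: 0.001
grasp_force: 0.0
```

```bash
python3 - <<'E'
from rig import r
from h import *
s=r.sense();print(s["eef_pos"],s["tcp_rot"])
org=np.array([564,-35]);y=1.342
for n in("side","wrist"):
    f=r.grab_frame(n)
    if n=="side":
        b=f["pixels"][110:305,200:400][:,:,::-1]
        cv2.imwrite("pics/s2.png",cv2.resize(b,None,fx=3,fy=3,interpolation=cv2.INTER_CUBIC))
        # pad extents vs model
# predicted pad corners from the pad model, gun yaw 1.44
t=pickle.load(open("pics/top.pkl","rb"));sd=pickle.load(open("pics/side.pkl","rb"))
g=1.435;a=np.array([np.cos(g),np.sin(g)]);n_=np.array([-a[1],a[0]])
for f,nm,b in((t,"t",(209,140,225,154)),(sd,"s",(256,142,271,156))):
    q=[]
    for u in(-22,22):
        for v in(-18,18):
            xy=org+a*(187+u*np.cos(.3))+n_*v;q.append(proj(f,[*xy,181+u*np.sin(.3)]))
    q=np.array(q);print(nm,q.min(0).round(1),q.max(0).round(1),"seen",b)
E
```

```text
[ 531.94246194 -178.35581666  261.44972416] [-3.1415279   0.00395895  2.9126341 ]
t [207.5 137.8] [225.4 154.1] seen (209, 140, 225, 154)
s [253.5 138.8] [272.  154.9] seen (256, 142, 271, 156)
```

View pics/s2.png

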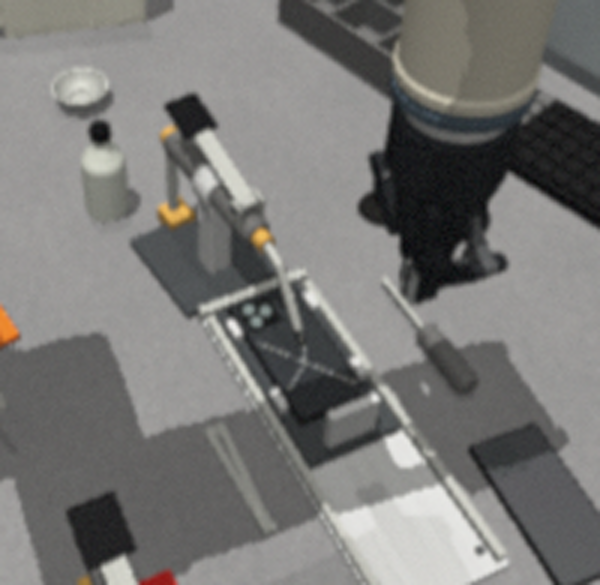

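The carrier and phone are home against the stop under the nozzle. The pad model agrees with the pixels, at about (588,149,181). Moving above the pad.

play_rows(rows=[{"dp": [0.05,0.9,0],"turn": [0,0,0],"fingers": 1},{"dp": [0.05,0.9,0],"turn": [0,0,0],"fingers": 1},{"dp": [0.05,0.9,0],"turn": [0,0,0],"fingers": 1},{"dp": [0.05,0.9,0],"turn": [0,0,0],"fingers": 1},{"dp": [0.05,0.9,0],"turn": [0,0,0],"fingers": 1}])

```text
clock: 6.5
eef_pos: [560.9, 0.9, 257.1]
tcp_rot: [-3.141, -0.004, 2.912]
contact_force: [1.6, 0.0, -0.2]
opening: -0.003
grasp_force: 0.0
```

play_rows(rows=[{"dp": [0.05,0.9,0],"turn": [0,0,0],"fingers": 1},{"dp": [0.05,0.9,0],"turn": [0,0,0],"fingers": 1},{"dp": [0.05,0.9,0],"turn": [0,0,0],"fingers": 1},{"dp": [0.05,0.9,0],"turn": [0,0,0],"fingers": 1},{"dp": [0,0,0],"turn": [0,0,0],"fingers": 1}])

```text
clock: 6.92
eef_pos: [586.6, 146.8, 256.9]
tcp_rot: [3.141, -0.003, 2.916]
contact_force: [-0.1, -1.4, -0.4]
opening: -0.0
grasp_force: 0.0
```

play_rows(rows=[{"dp": [0,0,0.6],"turn": [0,0,0],"fingers": 1},{"dp": [0,0,0.5],"turn": [0,0,0],"fingers": 1},{"dp": [0,0,0.4],"turn": [0,0,0],"fingers": 1},{"dp": [0,0,0],"turn": [0,0,0],"fingers": 1},{"dp": [0,0,0],"turn": [0,0,0],"fingers": 1}])

```text
clock: 7.33
eef_pos: [585.6, 140.8, 197.3]
tcp_rot: [-3.14, -0.004, 2.913]
contact_force: [0.3, -0.5, 0.6]
opening: -0.002
grasp_force: 0.0
```

```bash
python3 - <<'E'
from rig import r
from h import *
s=r.sense();print(s["eef_pos"],s["contact_force"])
f=r.grab_frame("side");b=f["pixels"][90:285,200:400][:,:,::-1]
cv2.imwrite("pics/s3.png",cv2.resize(b,None,fx=3,fy=3,interpolation=cv2.INTER_CUBIC))
E
```

```text
[585.58034256 140.78320146 197.26721601] [ 0.2608206  -0.49785182  0.63687835]
```

View pics/s3.png

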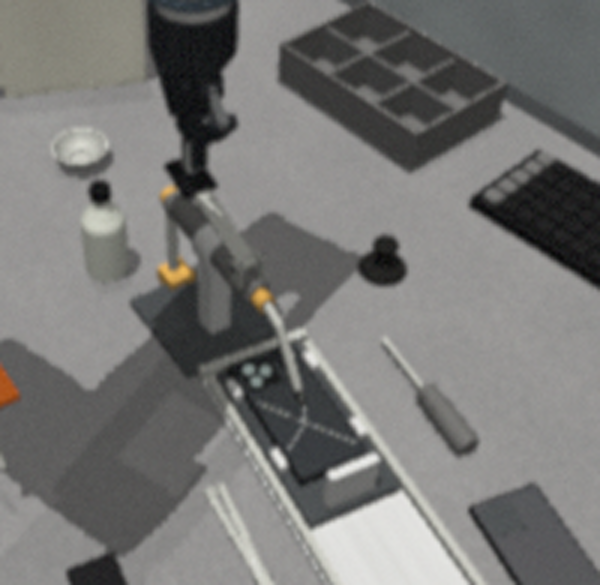

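The fingertip stands right over the black pad (about (190,180) in the crop). Now lower in small steps.

play_rows(rows=[{"dp": [-0.05,0.05,0.2],"turn": [0,0,0],"fingers": 1},{"dp": [0,0,0.1],"turn": [0,0,0],"fingers": 1},{"dp": [0,0,0.1],"turn": [0,0,0],"fingers": 1},{"dp": [0,0,0],"turn": [0,0,0],"fingers": 1}])

```text
clock: 7.72
eef_pos: [589.0, 142.7, 182.6]
tcp_rot: [-3.141, -0.001, 2.913]
contact_force: [0.1, -0.0, 0.2]
opening: -0.0
grasp_force: 0.0
```

play_rows(rows=[{"dp": [0,0,0.08],"turn": [0,0,0],"fingers": 1},{"dp": [0,0,0.08],"turn": [0,0,0],"fingers": 1},{"dp": [0,0,0],"turn": [0,0,0],"fingers": 1}])

```text
clock: 7.97
eef_pos: [589.5, 142.9, 176.6]
tcp_rot: [3.141, 0.0, 2.913]
contact_force: [0.6, 0.5, 2.2]
opening: 0.001
grasp_force: 1.0
```

play_rows(rows=[{"dp": [0,0,0.08],"turn": [0,0,0],"fingers": 1},{"dp": [0,0,0.08],"turn": [0,0,0],"fingers": 1},{"dp": [0,0,0],"turn": [0,0,0],"fingers": 1}])

```text
clock: 8.22
eef_pos: [589.4, 142.9, 170.1]
tcp_rot: [3.141, 0.0, 2.913]
contact_force: [0.7, 1.0, 4.0]
opening: -0.002
grasp_force: 1.6
```

play_rows(rows=[{"dp": [0,0,0.05],"turn": [0,0,0],"fingers": 1},{"dp": [0,0,0],"turn": [0,0,0],"fingers": 1}])

```text
clock: 8.38
eef_pos: [589.5, 142.9, 168.4]
tcp_rot: [3.141, 0.0, 2.913]
contact_force: [-0.2, 0.6, 3.2]
opening: -0.001
grasp_force: 1.7
```

play_rows(rows=[{"dp": [0,0,0.03],"turn": [0,0,0],"fingers": 1},{"dp": [0,0,0],"turn": [0,0,0],"fingers": 1}])

```text
clock: 8.55
eef_pos: [589.5, 142.9, 167.3]
tcp_rot: [3.141, 0.0, 2.913]
contact_force: [0.5, 1.6, 3.4]
opening: 0.005
grasp_force: 1.8
```

play_rows(rows=[{"dp": [0,0,0.02],"turn": [0,0,0],"fingers": 1},{"dp": [0,0,0],"turn": [0,0,0],"fingers": 1}])

```text
clock: 8.72
eef_pos: [589.5, 142.9, 166.5]
tcp_rot: [3.141, 0.0, 2.913]
contact_force: [0.1, 1.2, 3.4]
opening: 0.001
grasp_force: 1.9
```

play_rows(rows=[{"dp": [0,0,0.02],"turn": [0,0,0],"fingers": 1},{"dp": [0,0,0],"turn": [0,0,0],"fingers": 1}])

```text
clock: 8.88
eef_pos: [589.4, 142.9, 165.6]
tcp_rot: [3.141, 0.0, 2.913]
contact_force: [0.0, 1.1, 4.7]
opening: -0.0
grasp_force: 2.0
```

play_rows(rows=[{"dp": [0,0,0.02],"turn": [0,0,0],"fingers": 1},{"dp": [0,0,0],"turn": [0,0,0],"fingers": 1}])

```text
clock: 9.05
eef_pos: [589.7, 143.0, 165.2]
tcp_rot: [3.141, 0.001, 2.913]
contact_force: [-0.8, 1.7, 6.9]
opening: 0.002
grasp_force: 3.3
```

The pressure point is reached: force stepped to about 6.9 N at z≈165. Hold it for 1 s.

play_rows(rows=[{"dp": [0,0,0],"turn": [0,0,0],"fingers": 1},{"dp": [0,0,0],"turn": [0,0,0],"fingers": 1},{"dp": [0,0,0],"turn": [0,0,0],"fingers": 1},{"dp": [0,0,0],"turn": [0,0,0],"fingers": 1},{"dp": [0,0,0],"turn": [0,0,0],"fingers": 1}])

```text
clock: 9.47
eef_pos: [589.6, 143.0, 165.2]
tcp_rot: [3.141, 0.001, 2.913]
contact_force: [-0.1, 1.9, 6.7]
opening: -0.002
grasp_force: 3.0
```

play_rows(rows=[{"dp": [0,0,0],"turn": [0,0,0],"fingers": 1},{"dp": [0,0,0],"turn": [0,0,0],"fingers": 1},{"dp": [0,0,0],"turn": [0,0,0],"fingers": 1},{"dp": [0,0,0],"turn": [0,0,0],"fingers": 1},{"dp": [0,0,0],"turn": [0,0,0],"fingers": 1}])

```text
clock: 9.88
eef_pos: [589.7, 143.0, 165.2]
tcp_rot: [3.141, 0.001, 2.913]
contact_force: [0.9, 1.9, 6.1]
opening: -0.0
grasp_force: 3.0
```

play_rows(rows=[{"dp": [0,0,0.1],"turn": [0,0,0],"fingers": 1},{"dp": [0,0,0.1],"turn": [0,0,0],"fingers": 1},{"dp": [0,0,0.1],"turn": [0,0,0],"fingers": 1},{"dp": [0,0,0],"turn": [0,0,0],"fingers": 1}])

```text
clock: 10.22
eef_pos: [590.3, 144.3, 153.7]
tcp_rot: [3.139, 0.002, 2.912]
contact_force: [-0.1, 6.9, 14.4]
opening: 0.001
grasp_force: 6.7
```

play_rows(rows=[{"dp": [0,0,0.05],"turn": [0,0,0],"fingers": 1},{"dp": [0,0,0.05],"turn": [0,0,0],"fingers": 1},{"dp": [0,0,0],"turn": [0,0,0],"fingers": 1}])

```text
clock: 10.47
eef_pos: [590.7, 144.4, 150.6]
tcp_rot: [3.138, 0.003, 2.912]
contact_force: [-2.3, 6.9, 17.0]
opening: 0.001
grasp_force: 8.2
```

play_rows(rows=[{"dp": [0,0,0.03],"turn": [0,0,0],"fingers": 1},{"dp": [0,0,0],"turn": [0,0,0],"fingers": 1}])

```text
clock: 10.63
eef_pos: [591.1, 144.3, 150.2]
tcp_rot: [3.138, 0.003, 2.912]
contact_force: [-2.6, 5.8, 21.6]
opening: 0.002
grasp_force: 10.8
```

The end stop of stage two is reached. Hold for 2 s.

play_rows(rows=[{"dp": [0,0,0],"turn": [0,0,0],"fingers": 1},{"dp": [0,0,0],"turn": [0,0,0],"fingers": 1},{"dp": [0,0,0],"turn": [0,0,0],"fingers": 1},{"dp": [0,0,0],"turn": [0,0,0],"fingers": 1},{"dp": [0,0,0],"turn": [0,0,0],"fingers": 1}])

```text
clock: 11.05
eef_pos: [591.0, 144.3, 150.3]
tcp_rot: [3.138, 0.003, 2.912]
contact_force: [-2.3, 6.6, 21.5]
opening: -0.0
grasp_force: 10.5
```

play_rows(rows=[{"dp": [0,0,0],"turn": [0,0,0],"fingers": 1},{"dp": [0,0,0],"turn": [0,0,0],"fingers": 1},{"dp": [0,0,0],"turn": [0,0,0],"fingers": 1},{"dp": [0,0,0],"turn": [0,0,0],"fingers": 1},{"dp": [0,0,0],"turn": [0,0,0],"fingers": 1}])

```text
clock: 11.47
eef_pos: [591.0, 144.3, 150.3]
tcp_rot: [3.138, 0.003, 2.912]
contact_force: [-2.8, 7.1, 21.0]
opening: 0.001
grasp_force: 10.5
```

play_rows(rows=[{"dp": [0,0,0],"turn": [0,0,0],"fingers": 1},{"dp": [0,0,0],"turn": [0,0,0],"fingers": 1},{"dp": [0,0,0],"turn": [0,0,0],"fingers": 1},{"dp": [0,0,0],"turn": [0,0,0],"fingers": 1},{"dp": [0,0,0],"turn": [0,0,0],"fingers": 1}])

```text
clock: 11.88
eef_pos: [591.0, 144.4, 150.3]
tcp_rot: [3.138, 0.003, 2.912]
contact_force: [-2.0, 6.8, 20.7]
opening: -0.004
grasp_force: 10.5
```

play_rows(rows=[{"dp": [0,0,0],"turn": [0,0,0],"fingers": 1},{"dp": [0,0,0],"turn": [0,0,0],"fingers": 1},{"dp": [0,0,0],"turn": [0,0,0],"fingers": 1},{"dp": [0,0,0],"turn": [0,0,0],"fingers": 1},{"dp": [0,0,0],"turn": [0,0,0],"fingers": 1}])

```text
clock: 12.3
eef_pos: [591.0, 144.3, 150.3]
tcp_rot: [3.138, 0.003, 2.912]
contact_force: [-2.6, 6.8, 21.1]
opening: 0.001
grasp_force: 10.5
```

play_rows(rows=[{"dp": [0,0,-0.4],"turn": [0,0,0],"fingers": 1},{"dp": [0,0,-0.5],"turn": [0,0,0],"fingers": 1},{"dp": [0,0,-0.7],"turn": [0,0,0],"fingers": 1},{"dp": [0,0,-0.8],"turn": [0,0,0],"fingers": 1},{"dp": [0,0,-0.6],"turn": [0,0,0],"fingers": 1}])

```text
clock: 12.72
eef_pos: [589.0, 142.4, 269.2]
tcp_rot: [-3.141, -0.0, 2.913]
contact_force: [-0.2, 0.3, 0.8]
opening: 0.002
grasp_force: 0.0
```

play_rows(rows=[{"dp": [0,0,0],"turn": [0,0,0],"fingers": 1},{"dp": [0,0,0],"turn": [0,0,0],"fingers": 1},{"dp": [0,0,0],"turn": [0,0,0],"fingers": 1},{"dp": [0,0,0],"turn": [0,0,0],"fingers": 1},{"dp": [0,0,0],"turn": [0,0,0],"fingers": 1}])

```text
clock: 13.13
eef_pos: [588.5, 142.6, 266.0]
tcp_rot: [-3.14, -0.003, 2.913]
contact_force: [0.1, -0.1, 0.3]
opening: -0.003
grasp_force: 0.0
```

```bash
python3 - <<'E'
from rig import r
from h import *
s=r.sense();print(s["eef_pos"],s["contact_force"])
f=r.grab_frame("side");b=f["pixels"][90:285,200:400][:,:,::-1]
cv2.imwrite("pics/s4.png",cv2.resize(b,None,fx=3,fy=3,interpolation=cv2.INTER_CUBIC))
E
```

```text
[588.54183865 142.55533347 265.99669808] [ 0.11321048 -0.09463449  0.32403323]
```

View pics/s4.png

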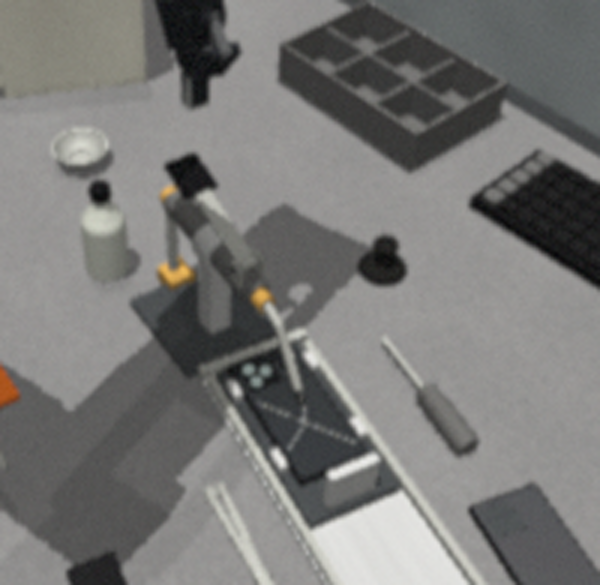

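The lever is back up (pad at (190,175) in the crop), the carrier is home, nothing touches the robot, and the bystanders in view haven't moved. Handing in.

```bash
python3 -c "
from rig import r
print(r.sign_off())"
```

```text
the job is handed in; nothing more can be done
None
```

I pushed the carrier home against the stop, held the lever at its pressure point for about 1 s and at the end of stage two for about 2 s, let it spring back, and handed the job in at about 13 s; the sign-off gave no verdict.

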